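Hold a spring clip open over a fly card

TASK

On the fly-tying bench, wind the hand crank counter-clockwise (seen from above) until the white card has risen all the way out of its housing and the crank comes to its stop. Then squeeze the steel spring clip by its two handles, lift it off the fin it is parked on, and hold it gaping astride the middle of the card's top edge: upright, in line with the edge, one jaw well down on each side, clear of both card and housing. Finish while still holding it squeezed open there, do not let go, and leave the other things on the bench where they are.

Things in the scene. Friction and masses are not known exactly. Their poses are not given: they have to be found in the camera images.
- lift: the card lift, fixed: brass plate 110 x 325 x 12 mm (y from -242 to +82 mm), on it a black housing 75 (x) x 114 mm (y) round the card, its slotted top 68 mm above the bench, and the crank's gearbox at y = -165 mm. Origin on the bench under the card's middle; y runs along the card's edge, x square to its faces, z up
- card: the white upright card, 3 mm thick (x) and 90 mm wide (y), z up. Origin: middle of its top edge. It rises 20 mm per crank turn, from 4 mm to 44 mm above the housing's top (so its top edge is 112 mm above the bench when fully up)
- crank (a joint): crank angle in rad, growing counter-clockwise seen from above and raising the card; 0 = card fully down, stop at 12.57 (two full turns, card fully up). It starts somewhere between 0 and 1.6, needs about 2 N at the knob and stays where it is left
- crank_axis (a point): point on the crank's vertical axis, on the crank arm, 52 mm above the bench
- knob_top (a point): top centre of the crank's upright black knob: 18 mm across, 36 mm tall, its foot 51 mm and top 87 mm above the bench, 45 mm from the crank axis; it spins freely on its pin
- rack: wooden block 60 x 95 x 15 mm fixed to the bench, with an upright aluminium fin 4.4 mm thick (x), 75 mm long (y), its top 56 mm above the bench, on which the clip is parked. Origin under its middle, z up
- clip: steel spring clip parked upright on the rack, jaws down astride the fin: 30 mm wide (y), 80 mm tall, about 45 g. Origin: midway between the jaw tips at their lower end, 21 mm above the bench when parked. z up; handles and jaws open and close along x; y is the pivot axis, a rod 10 mm across 40 mm above the origin, so an edge can enter 35 mm deep between the jaws. None while held
- clip_grip (a point): point of the clip midway between its two handles, 64 mm above the clip's origin. The handles are flat plates 3 mm thick from the pivot to the clip's top (80 mm), leaning apart to 41 mm over their outsides at the top; squeezed home they stand parallel, 19 mm over their outsides. Squeezing home takes about 12 N on each handle at this height
- clip_jaw (a joint): swing in rad of each jaw (both move alike): 0 = as parked, 5 mm between the jaw tips; -0.06 shut; 0.26 = squeezed home against the stop, 26 mm between the tips
- spool_a: white thread spool, 32 mm across, 36 mm tall, standing; a bystander
- spool_b: grey thread spool, 32 mm across, 36 mm tall, standing at the back; a bystander
- eyes: loose red dumbbell lure eyes, 36 mm long, 20 mm across, lying; a bystander
- jar: small glass jar, 36 mm across, 50 mm tall; a bystander
- brush: small brush lying, 150 mm long; a bystander
- driver: screwdriver lying, 160 mm long; a bystander
- beads: clear open bead box 80 x 110 x 25 mm; a bystander
Things that resemble listed ones, but are neither listed nor needed, are in the scene too. Leave any green or red look-alike of the clip alone.

How it is judged:
On the way, in this order (a step that is already met when the one before it is completed fails the run):
1. the crank is wound to its stop and the card is fully up (value of joint crank above 12.1 rad), for 0.2 s.
2. the clip, squeezed open in the fingers, is lifted off its fin (height (world z) of clip above 0.06 m and value of joint clip_jaw above 0.15 rad and contact force between the fingers and clip above 3 N), for 0.1 s.
3. the gaping clip is astride the card's top edge (value of joint crank above 12.1 rad and value of joint clip_jaw above 0.15 rad and x of card in the frame of clip between -0.008 and 0.008 m and y of card in the frame of clip between -0.025 and 0.025 m and z of card in the frame of clip between 0.008 and 0.035 m and angle between the y axis of clip and the y axis of card, either way round below 0.25 rad and angle between clip's own z axis and vertical below 0.25 rad and contact force between clip and lift below 0.3 N and contact force between the fingers and clip above 3 N and linear speed of clip below 0.03 m/s), for 0.2 s.
At the end, for the whole second after the job is handed in: Crank within 0.45 rad of its stop; clip in the fingers, still, open 0.15 rad or more, upright and in line with the card within 0.25 rad; card edge within 8 mm of its middle plane, 8-35 mm above the jaw tips, middle within 25 mm; clip touching neither card nor lift (all of step 3); the arm keeps its last pose, push and grip.
It fails at once if a bystander is shifted more than 30 mm (distance of any of spool_a, spool_b, eyes, jar, brush, driver, beads from where it was at the start of the episode above 0.03 m).
It also fails if it takes over 69 s, if anything falls off the work surface, if the arm or the gripper's body presses on something with over 40 N, if the wrist force passes 120 N, or if a joint passes its speed limit or range.

ROBOT

A 6-joint arm with a two-finger parallel gripper is mounted at the origin on the work surface. World frame = base frame: x ahead of the robot, y to its left, z up, the work surface at z = 0. Lengths are in m, angles in rad, forces in N, time in s.
With the tool pointing down it reaches from about 0.375 to 0.975 m from the base axis. Payload 3.8 kg.
Tool frame: the origin (TCP) lies midway between the tips of the shut fingers; the grasp point (between the pads) lies 19 mm behind it; z points along the fingers, y is the line along which they close (so a half turn about z gives the same grasp; the last joint's range is limited). The gripper opens to 85 mm and grips with 20 to 120 N. Pads are 22 mm wide; open, the fingers measure 114 mm over their backs; the gripper's body (76 mm by 85 mm) begins 54 mm behind the grasp point. The pads swing forward as they close: fully open they stand 13 mm farther back than shut.
Start: joints at [1.071, 0.264, 1.604, -0, 1.274, -0.037], TCP at [0.301, 0.604, 0.195] pointing down, gripper open.
Joint ranges: [-2.63, 2.63], [-0.94, 2.18], [0.31, 2.57], [-1.31, 4.45], [0, 2.66], [-2.55, 2.55]. Speed limits (rad/s): [2.57, 2.57, 3.14, 3.14, 3.14, 3.14].

INTERFACE

Orientations are given as a rotation vector (axis times angle).
In Python, from workcell import bot, imaging gives the robot as it stands.
- The arm moves only by the tool step_arm, never from a script. Its argument "series" is a list of rows, each an object of numbers: "grip": the closure, from -1 (fully open) to 1 (shut); "x", "y", "z": the shift along the tool's x, y, z normalised to -1 to 1, where 1 is 500 mm; "ax", "ay", "az": the turn, a rotation vector about the tool's x, y, z normalised to -1 to 1, where 1 is 30 degrees. A call has 1 to 12 rows; each row is the pose to reach, as a shift and turn from the pose commanded when the call began, along the tool's axes at that moment; what a row does not reach only later rows make up. A row lasts 1/10 s, in which the tool goes at most 50 mm and 8.59 degrees, less where a joint would pass 70% of its speed; a pose out of reach is approached as far as the arm can. A call with a number of a shift or a turn outside -1 to 1 is refused whole. A call with a gripper value outside its range is refused whole. The fingers move at their own pace and stop on an object; "force" is the grip in N (left out, the last holds). Time passes only in rows, so rows that repeat a pose let the fingers close. It gives the time, the measured TCP pose, the force, the opening and the grip force at its end, in the units of the state.
- bot.read_state(): the state, without advancing time (a new reading comes with each control period).
- imaging.read_camera(name): name is "side" or "top"; returns a dict with "img" (480x640x3 uint8, red, green, blue), "fx", "fy", "cx", "cy" (pixels), "R" (3x3) and "t" (3): a world point X has camera coordinates R X + t. Camera axes: x right, y down, z forward; pixel columns grow to the right and rows downward; lengths in m; the calibration is good to about 2 mm. A picture is of the moment at which its call begins. There is no depth.
- bot.finish_job(): hands the job in; it is judged then, once.
The state is a dict: "time": time; "q": joint angles; "joint_vel": joint speeds; "joint_torque": joint torques, N m; "tool_pos": TCP position; "tcp_rot": TCP orientation; "wrist_force": force on the tool from outside, world axes, zero at the start; "torque": the same for the moment, N m; "width": opening from 0.0 (shut) to 1.0 (fully open); "grip_force": force on a finger pad.
Only numpy, scipy, OpenCV 4.12 (cv2) and the standard library are available. Lean on these libraries where they do the work, as an engineer would, in place of code of your own. Each camera call takes 0.05 s, during which the arm holds its last target. There are 200 camera calls.

## Working session

There is one attempt and no reset: what is moved stays moved. The work goes in short steps, Python scripts to look and compute and a tool call to move; the robot and the scene stay as the last step left them, time stands still between calls to the robot, and variables do not carry over. Pictures are saved under pics/ and viewed, at most 10 in all, crops included, and the job is handed in when it is done.

Besides the shell and the picture viewer there is one more tool, called after "Emit:" by a JSON object that holds its "op" and its "data", one argument or row to a line. step_arm: Moves the arm, as the interface text tells. Scaled input: -1 to 1 covers 500 mm each way for a shift and 30 degrees each way for a turn. Its arguments: {"type":"object","properties":{"series":{"type":"array","items":{"type":"object","properties":{"grip":{"type":"number"},"x":{"type":"number","minimum":-1,"maximum":1},"y":{"type":"number","minimum":-1,"maximum":1},"z":{"type":"number","minimum":-1,"maximum":1},"ax":{"type":"number","minimum":-1,"maximum":1},"ay":{"type":"number","minimum":-1,"maximum":1},"az":{"type":"number","minimum":-1,"maximum":1}}}},"force":{"type":"number"}},"required":["series"]}

```bash
mkdir -p pics
cat > h.py <<'E'
import numpy as np,cv2,sys
from workcell import bot,imaging
from scipy.spatial.transform import Rotation as Ro
def ray(c,u,v,z):
    R=np.array(c["R"]);t=np.array(c["t"]);o=-R.T@t
    d=R.T@np.array([(u-c["cx"])/c["fx"],(v-c["cy"])/c["fy"],1]);return o+d*(z-o[2])/d[2]
def proj(c,X):
    p=np.array(c["R"])@np.array(X)+np.array(c["t"]);return c["fx"]*p[0]/p[2]+c["cx"],c["fy"]*p[1]/p[2]+c["cy"]
def save(c,n,crop=None,s=1):
    im=c["img"][...,::-1]
    if crop: u0,v0,u1,v1=crop; im=im[v0:v1,u0:u1]
    cv2.imwrite("pics/"+n,cv2.resize(im,None,fx=s,fy=s,interpolation=cv2.INTER_CUBIC))
E
python3 - <<'E'
from h import *
import pickle
a=imaging.read_camera("top");b=imaging.read_camera("side");pickle.dump((a,b),open("c0.pkl","wb"))
save(a,"top0.png");save(b,"side0.png")
for c in(a,b):print(c["fx"],-np.array(c["R"]).T@c["t"],np.round(c["R"],2).tolist())
s=bot.read_state();print(s)
E
```

```text
600.8217297570799 [ 0.42972226 -0.01341228  1.74180062] [[-0.02, -1.0, -0.0], [-1.0, 0.02, -0.09], [0.09, -0.0, -1.0]]
479.92018726091675 [0.39108113 0.75075819 0.87518268] [[-0.97, -0.25, 0.01], [-0.19, 0.69, -0.7], [0.16, -0.68, -0.71]]
{'time': 0.1, 'q': array([ 1.07111101e+00,  2.64709827e-01,  1.60528343e+00,  3.60056465e-06,
        1.27376609e+00, -3.68964630e-02]), 'joint_vel': array([ 0.00133438, -0.00221793, -0.00337872,  0.00044891, -0.00029309,
        0.00045855]), 'joint_torque': array([ 1.14100261e-03, -5.16706610e+01, -3.68589771e+01, -3.28353656e-05,
        6.19220256e-03,  3.67604298e-05]), 'tool_pos': array([0.30097224, 0.60330813, 0.19334025]), 'tcp_rot': array([-0.72034592, -3.05729719,  0.00327964]), 'wrist_force': array([-0.65337668, -0.54490091, -0.08835911]), 'torque': array([ 0.02758597, -0.00877743,  0.02684355]), 'grip_force': 0.0, 'width': 1.0007556843691752}
```

View pics/top0.png

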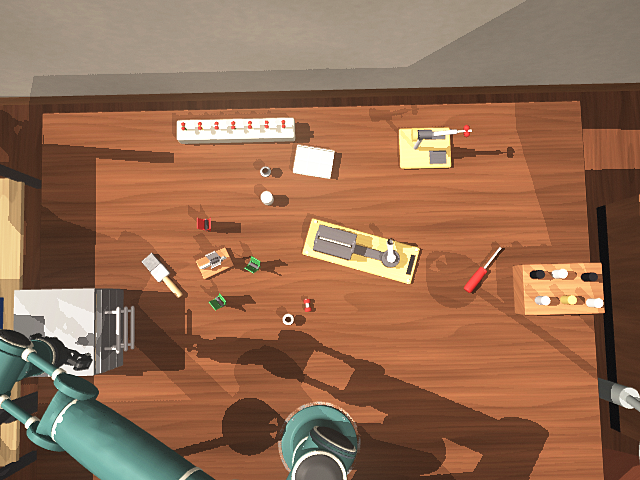

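View pics/side0.png

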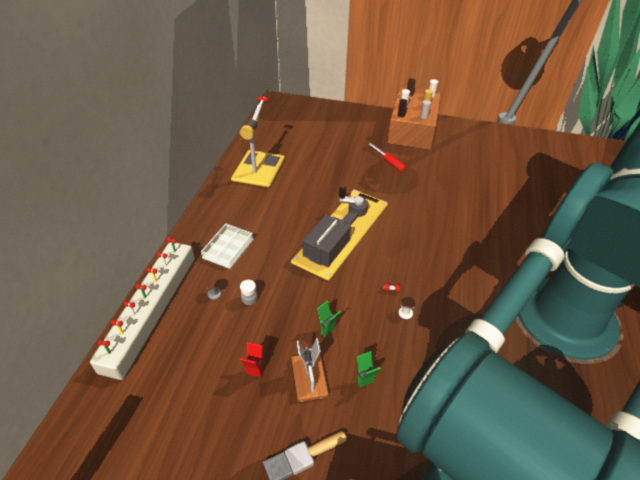

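The top view shows the lift at about (360,250), with the crank and its knob near (390,245). The steel clip is on its wooden rack at (214,261). The look-alikes are green at (252,265) and (218,302) and red at (203,224). The steel one on wood fits the description, so I'll confirm it in enlarged crops.

Run:
```python
from h import *
import pickle
a,b=pickle.load(open("c0.pkl","rb"))
def crop(c,u0,v0,u1,v1,W,H):return cv2.resize(c["img"][v0:v1,u0:u1,::-1],(W,H),interpolation=cv2.INTER_CUBIC)
m=np.vstack([np.hstack([crop(a,185,235,285,310,400,300),crop(a,300,210,430,290,400,246)[:246] if 0 else crop(a,300,205,430,302,400,300)]),
 np.hstack([crop(b,270,320,350,380,400,300) if 0 else crop(b,265,325,365,400,400,300),crop(b,285,180,395,262,400,300)])])
cv2.imwrite("pics/m.png",m)
hsv=cv2.cvtColor(a["img"],cv2.COLOR_RGB2HSV)
def rect(mask,roi,z,n):
    u0,v0,u1,v1=roi;k=np.zeros_like(mask);k[v0:v1,u0:u1]=mask[v0:v1,u0:u1]
    cs,_=cv2.findContours(k,cv2.RETR_EXTERNAL,cv2.CHAIN_APPROX_NONE)
    r=cv2.minAreaRect(np.vstack([c for c in cs if cv2.contourArea(c)>15]));p=cv2.boxPoints(r)
    w=np.array([ray(a,u,v,z) for u,v in p])
    print(n,r,np.round(w,3).tolist(),"c",w.mean(0).round(4),"len",[np.linalg.norm(w[i]-w[i-1]).round(3) for i in(1,2)])
    for i in(1,2):
        d=w[i]-w[i-1];print("  dir deg",np.degrees(np.arctan2(d[1],d[0])).round(1))
rect(cv2.inRange(hsv,(20,90,120),(35,255,255)),(295,205,430,295),.012,"brass")
rect(cv2.inRange(hsv,(0,0,0),(179,90,130)),(308,215,360,268),.068,"housing")
print(hsv[255:275:4,190:240:5].tolist())
```

```text
brass ((357.78173828125, 246.53213500976562), (104.15959167480469, 30.665481567382812), 15.592809677124023) [[0.554, 0.033, 0.012], [0.64, 0.007, 0.012], [0.552, -0.281, 0.012], [0.467, -0.254, 0.012]] c [ 0.5532 -0.1236  0.012 ] len [np.float64(0.089), np.float64(0.301)]
  dir deg -16.7
  dir deg -107.0
housing ((356.97064208984375, 249.11766052246094), (6.305926322937012, 8.48874568939209), 14.03624439239502) [[0.533, -0.106, 0.068], [0.556, -0.113, 0.068], [0.551, -0.13, 0.068], [0.528, -0.123, 0.068]] c [ 0.5418 -0.1179  0.068 ] len [np.float64(0.024), np.float64(0.018)]
  dir deg -15.6
  dir deg -105.4
[[[11, 151, 181], [11, 152, 151], [11, 153, 153], [18, 31, 255], [10, 35, 174], [11, 28, 176], [14, 145, 253], [19, 114, 255], [9, 150, 97], [11, 155, 179]], [[10, 156, 186], [9, 156, 154], [15, 137, 255], [14, 137, 245], [8, 25, 164], [4, 27, 142], [0, 0, 255], [11, 166, 210], [11, 152, 171], [10, 146, 108]], [[10, 153, 188], [9, 157, 180], [14, 140, 244], [15, 137, 249], [5, 30, 154], [16, 30, 190], [13, 25, 214], [11, 151, 181], [11, 151, 184], [11, 148, 102]], [[11, 152, 186], [11, 153, 183], [0, 0, 255], [19, 26, 159], [11, 163, 195], [11, 191, 163], [11, 157, 183], [20, 112, 255], [11, 154, 98], [11, 146, 105]], [[11, 152, 184], [10, 155, 184], [11, 153, 238], [17, 123, 254], [18, 122, 255], [19, 115, 255], [11, 157, 244], [9, 147, 97], [11, 154, 189], [11, 150, 187]]]
```

View pics/m.png

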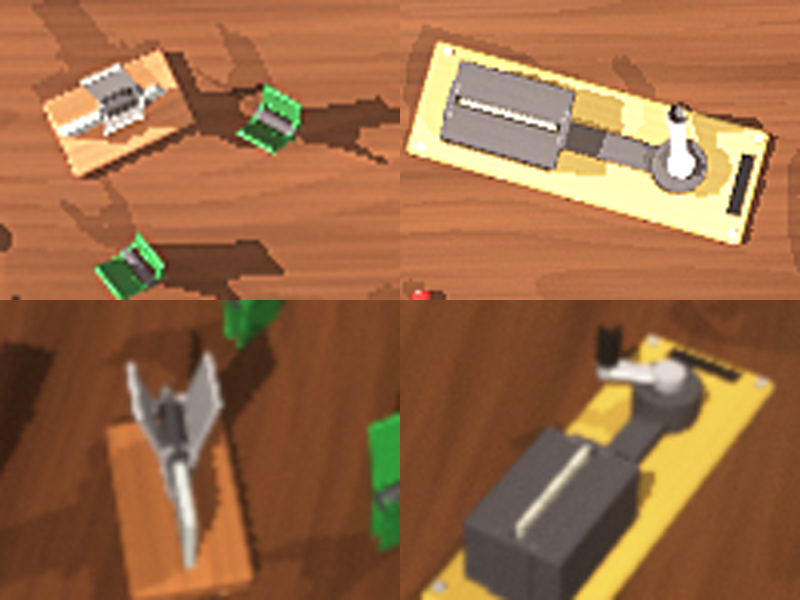

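The crops confirm the steel clip with leaning handles parked on the wooden rack's fin at top (214,258). The green ones lie loose on the bench. The crank hub is at top (392,257), the knob at (391,241), and the card ends at (318.5,237) and (352,247).

```bash
cat > tri.py <<'E'
from h import *
def tri(cs,ps):
    A=[];B=[]
    for c,(u,v) in zip(cs,ps):
        R=np.array(c["R"]);t=np.array(c["t"])
        for k,p,f,o in((0,u,c["fx"],c["cx"]),(1,v,c["fy"],c["cy"])):
            n=(p-o)/f;A.append(R[k]-n*R[2]);B.append(n*t[2]-t[k])
    return np.linalg.lstsq(np.array(A),np.array(B),rcond=None)[0]
E
python3 - <<'E'
from tri import *
import pickle
a,b=pickle.load(open("c0.pkl","rb"))
P=lambda n,u,v,z,c=a:print(n,ray(c,u,v,z).round(4))
w=np.array([ray(a,u,v,.012) for u,v in((313,218.6),(420.2,247.9),(409.8,284),(301.6,255.4))])
d=(w[0]+w[3]-w[1]-w[2])[:2];yaw=np.arctan2(d[1],d[0]);print("plate ctr",w.mean(0).round(4),"yaxis deg",np.degrees(yaw).round(2),[np.linalg.norm(w[i]-w[i-1]).round(3) for i in range(4)])
yh=np.array([np.cos(yaw),np.sin(yaw)]);o=w.mean(0)[:2]+.08*yh
print("lift origin",o.round(4),"crank pred",(o-.165*yh).round(4))
e=[ray(a,318.5,236.8,.075),ray(a,352,246.6,.075)];print("card",(e[0]+e[1])/2,np.degrees(np.arctan2(*(e[0]-e[1])[1::-1])))
P("hub",391.6,257,.055);P("knob",391,241.4,.087);P("knob side",342.5,188.3,.087,b);P("hubside",359.3,200.6,.06,b)
q=lambda x,y:(185+x/4,235+y/4)
w=np.array([ray(a,*q(*p),.015) for p in((42,105),(165,48),(195,118),(80,178))]);d=(w[0]+w[3]-w[1]-w[2])[:2]
print("rack",w.mean(0).round(4),np.degrees(np.arctan2(d[1],d[0])),[np.linalg.norm(w[i]-w[i-1]).round(3) for i in range(4)])
w=[ray(a,*q(62,132),.056),ray(a,*q(165,90),.056)];print("fin",(w[0]+w[1])/2,np.degrees(np.arctan2(*(w[0]-w[1])[1::-1])),np.linalg.norm(w[0]-w[1]))
P("clip top",*q(116,92),.1);P("clip L side", 265+170/4,325+75/4,.101,b)
r=Ro.from_rotvec(bot.read_state()["tcp_rot"]).as_matrix();print(r.round(3))
# silver mask of clip in top, side
for n,c,roi in(("top",a,(200,245,235,275)),("side",b,(285,330,330,395))):
    hs=cv2.cvtColor(c["img"],cv2.COLOR_RGB2HSV);m=cv2.inRange(hs,(0,0,60),(179,70,255));u0,v0,u1,v1=roi
    y,x=np.nonzero(m[v0:v1,u0:u1]);print(n,x.min()+u0,x.max()+u0,y.min()+v0,y.max()+v0,x.mean()+u0,y.mean()+v0)
E
```

```text
plate ctr [ 0.5387 -0.1329  0.012 ] yaxis deg 73.61 [np.float64(0.112), np.float64(0.321), np.float64(0.108), np.float64(0.321)]
lift origin [ 0.5613 -0.0562] crank pred [ 0.5147 -0.2145]
card [ 0.5633936  -0.05752906  0.075     ] 72.33719914391506
hub [ 0.5183 -0.2153  0.055 ]
knob [ 0.5598 -0.2112  0.087 ]
knob side [ 0.5614 -0.2069  0.087 ]
hubside [ 0.5142 -0.2018  0.06  ]
rack [0.5145 0.2877 0.015 ] 115.04869694051959 [np.float64(0.059), np.float64(0.097), np.float64(0.055), np.float64(0.093)]
fin [0.51338862 0.28541021 0.056     ] 111.01481071417525 0.07767288470492953
clip top [0.5242 0.2758 0.1   ]
clip L side [0.5237 0.2752 0.101 ]
[[-0.895  0.446 -0.001]
 [ 0.446  0.895 -0.002]
 [ 0.    -0.002 -1.   ]]
top 200 225 251 268 212.76146788990826 259.9908256880734
side 297 320 338 391 309.50414937759336 358.7406639004149
```

```bash
cat >> h.py <<'E'
def rel(target,yaw=None,p0=None):
    "target world TCP, yaw = world angle (deg) of tool y -> normalised row"
    s=bot.read_state();R=Ro.from_rotvec(s["tcp_rot"]).as_matrix();p=np.array(s["tool_pos"] if p0 is None else p0)
    d=R.T@(np.array(target)-p)/.5
    if yaw is None: return d.round(4)
    y=np.radians(yaw);Y=np.array([np.cos(y),np.sin(y),0]);Z=np.array([0,0,-1.]);T=np.c_[np.cross(Y,Z),Y,Z]
    return d.round(4),(np.degrees((Ro.from_matrix(R.T@T)).as_rotvec())/30).round(4)
E
python3 -c "
from h import *
print(rel([.43,.2,.2],63.5),rel([.5605,-.209,.14],63.5))"
```

```text
(array([-0.591 , -0.6066, -0.0121]), array([-0.0041, -0.0002, -0.0005])) (array([-1.1898, -1.2218,  0.1092]), array([-0.0041, -0.0002, -0.0005]))
```

Emit:
{"op": "step_arm", "data": {
  "series": [
    {"x": -0.59, "y": -0.605, "z": -0.01, "grip": -0.2},
    {"x": -0.59, "y": -0.605, "z": -0.01, "grip": -0.2},
    {"x": -0.59, "y": -0.605, "z": -0.01, "grip": -0.2},
    {"x": -0.59, "y": -0.605, "z": -0.01, "grip": -0.2},
    {"x": -0.59, "y": -0.605, "z": -0.01, "grip": -0.2},
    {"x": -0.59, "y": -0.605, "z": -0.01, "grip": -0.2},
    {"x": -0.59, "y": -0.605, "z": -0.01, "grip": -0.2},
    {"x": -0.59, "y": -0.605, "z": -0.01, "grip": -0.2},
    {"x": -0.59, "y": -0.605, "z": -0.01, "grip": -0.2},
    {"x": -0.59, "y": -0.605, "z": -0.01, "grip": -0.2}
  ]
}}

```text
validation failed for argument at $.se...
```

Emit:
{"op": "step_arm", "data": {
  "series": [
    {"x": -0.6, "y": -0.615, "z": 0.12},
    {"x": -0.6, "y": -0.615, "z": 0.12},
    {"x": -0.6, "y": -0.615, "z": 0.12},
    {"x": -0.6, "y": -0.615, "z": 0.12},
    {"x": -0.6, "y": -0.615, "z": 0.12},
    {"x": -0.6, "y": -0.615, "z": 0.12},
    {"x": -0.6, "y": -0.615, "z": 0.12},
    {"x": -0.6, "y": -0.615, "z": 0.12},
    {"x": -0.6, "y": -0.615, "z": 0.12},
    {"x": -0.6, "y": -0.615, "z": 0.12},
    {"x": -0.6, "y": -0.615, "z": 0.12}
  ]
}}

```text
validation failed for argument at $.se...
```

Run:
```python
from h import *
s=bot.read_state();print(s["tool_pos"],s["width"],s["time"]);print(rel([.5605,-.209,.068],63.5))
a=imaging.read_camera("top");b=imaging.read_camera("side")
A=cv2.resize(a["img"][205:302,300:430,::-1],(400,300),interpolation=cv2.INTER_CUBIC);B=cv2.resize(b["img"][150:262,280:430,::-1],(400,300),interpolation=cv2.INTER_CUBIC)
cv2.imwrite("pics/m2.png",np.hstack([A,B]))
for p in([.5605,-.209,.087],s["tool_pos"]):print(proj(a,p),proj(b,p))
```

```text
[0.30097224 0.60330813 0.19334025] 1.0007556843691752 0.1
(array([-1.1898, -1.2214,  0.2532]), array([-0.0041, -0.0002, -0.0005]))
(np.float64(390.18027932928464), np.float64(241.1540513576651)) (np.float64(343.0287331579807), np.float64(187.85941622188074))
(np.float64(79.73735659010697), np.float64(346.3952078805305)) (np.float64(415.24310920123827), np.float64(572.460229952912))
```

View pics/m2.png

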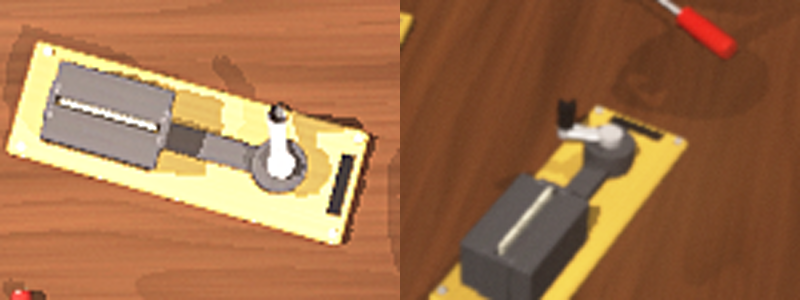

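Both moves were refused and the arm hasn't moved. The picture still shows the knob at top (391,241). I'll retry with every field filled in, as one row first.

Emit:
{"op": "step_arm", "data": {
  "series": [
    {"x": -0.59, "y": -0.6, "z": -0.01, "ax": 0, "ay": 0, "az": 0, "grip": -0.2}
  ],
  "force": 20
}}

```text
time: 0.3
tool_pos: [0.3154, 0.5597, 0.1939]
tcp_rot: [-0.714, -3.058, -0.002]
wrist_force: [1.1, -0.7, -0.4]
width: 0.862
grip_force: 0.0
```

Emit:
{"op": "step_arm", "data": {
  "series": [
    {"x": -0.56, "y": -0.575, "z": 0, "ax": 0, "ay": 0, "az": 0, "grip": -0.2},
    {"x": -0.56, "y": -0.575, "z": 0, "ax": 0, "ay": 0, "az": 0, "grip": -0.2},
    {"x": -0.56, "y": -0.575, "z": 0, "ax": 0, "ay": 0, "az": 0, "grip": -0.2},
    {"x": -0.56, "y": -0.575, "z": 0, "ax": 0, "ay": 0, "az": 0, "grip": -0.2},
    {"x": -0.56, "y": -0.575, "z": 0, "ax": 0, "ay": 0, "az": 0, "grip": -0.2},
    {"x": -0.56, "y": -0.575, "z": 0, "ax": 0, "ay": 0, "az": 0, "grip": -0.2},
    {"x": -0.56, "y": -0.575, "z": 0, "ax": 0, "ay": 0, "az": 0, "grip": -0.2},
    {"x": -0.56, "y": -0.575, "z": 0, "ax": 0, "ay": 0, "az": 0, "grip": -0.2},
    {"x": -0.56, "y": -0.575, "z": 0, "ax": 0, "ay": 0, "az": 0, "grip": -0.2}
  ],
  "force": 20
}}

```text
time: 1.2
tool_pos: [0.4403, 0.169, 0.1952]
tcp_rot: [0.73, 3.054, -0.003]
wrist_force: [-0.2, 1.2, 0.3]
width: 0.602
grip_force: 0.0
```

Emit:
{"op": "step_arm", "data": {
  "series": [
    {"x": -0.56, "y": -0.575, "z": 0.1, "ax": 0, "ay": 0, "az": 0, "grip": -0.2},
    {"x": -0.56, "y": -0.575, "z": 0.1, "ax": 0, "ay": 0, "az": 0, "grip": -0.2},
    {"x": -0.56, "y": -0.575, "z": 0.1, "ax": 0, "ay": 0, "az": 0, "grip": -0.2},
    {"x": -0.56, "y": -0.575, "z": 0.1, "ax": 0, "ay": 0, "az": 0, "grip": -0.2},
    {"x": -0.56, "y": -0.575, "z": 0.1, "ax": 0, "ay": 0, "az": 0, "grip": -0.2},
    {"x": -0.56, "y": -0.575, "z": 0.1, "ax": 0, "ay": 0, "az": 0, "grip": -0.2},
    {"x": -0.56, "y": -0.575, "z": 0.1, "ax": 0, "ay": 0, "az": 0, "grip": -0.2},
    {"x": -0.56, "y": -0.575, "z": 0.1, "ax": 0, "ay": 0, "az": 0, "grip": -0.2},
    {"x": -0.56, "y": -0.575, "z": 0.1, "ax": 0, "ay": 0, "az": 0, "grip": -0.2},
    {"x": -0.56, "y": -0.575, "z": 0.1, "ax": 0, "ay": 0, "az": 0, "grip": -0.2}
  ],
  "force": 20
}}

```text
time: 2.2
tool_pos: [0.5611, -0.2085, 0.1442]
tcp_rot: [-0.723, -3.055, -0.001]
wrist_force: [0.1, -0.1, 0.4]
width: 0.602
grip_force: 0.0
```

Run:
```python
from h import *
s=bot.read_state();print(s["tool_pos"],s["width"],s["time"],s["q"].round(2));print(rel([.5605,-.209,.064],63.5))
a=imaging.read_camera("top");b=imaging.read_camera("side")
A=cv2.resize(a["img"][195:292,310:440,::-1],(400,300),interpolation=cv2.INTER_CUBIC);B=cv2.resize(b["img"][120:232,290:440,::-1],(400,300),interpolation=cv2.INTER_CUBIC)
cv2.imwrite("pics/m3.png",np.hstack([A,B]))
```

```text
[ 0.56113934 -0.20846494  0.14424001] 0.60154895714957 2.2 [-0.4   0.16  1.83  0.    1.16 -1.5 ]
(array([ 0.0004, -0.0016,  0.1605]), array([ 0.0008, -0.0035, -0.0047]))
```

View pics/m3.png

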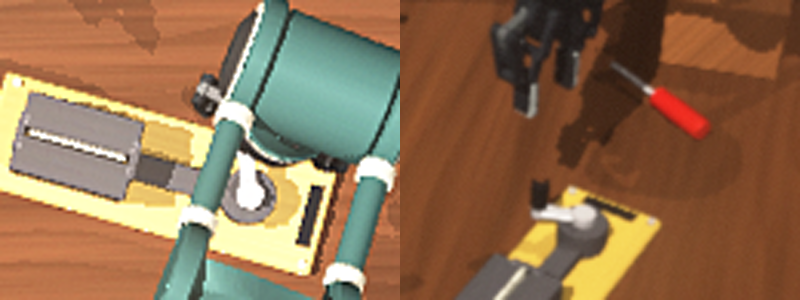

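The fingers hang above the knob, which is at side (342,188) and matches its projected position. I'll descend and grip.

Emit:
{"op": "step_arm", "data": {
  "series": [
    {"x": 0, "y": 0, "z": 0.08, "ax": 0, "ay": 0, "az": 0, "grip": -0.2},
    {"x": 0, "y": 0, "z": 0.16, "ax": 0, "ay": 0, "az": 0, "grip": -0.2},
    {"x": 0, "y": 0, "z": 0.16, "ax": 0, "ay": 0, "az": 0, "grip": -0.2},
    {"x": 0, "y": 0, "z": 0.16, "ax": 0, "ay": 0, "az": 0, "grip": 1},
    {"x": 0, "y": 0, "z": 0.16, "ax": 0, "ay": 0, "az": 0, "grip": 1},
    {"x": 0, "y": 0, "z": 0.16, "ax": 0, "ay": 0, "az": 0, "grip": 1},
    {"x": 0, "y": 0, "z": 0.16, "ax": 0, "ay": 0, "az": 0, "grip": 1},
    {"x": 0, "y": 0, "z": 0.16, "ax": 0, "ay": 0, "az": 0, "grip": 1},
    {"x": 0, "y": 0, "z": 0.16, "ax": 0, "ay": 0, "az": 0, "grip": 1}
  ],
  "force": 20
}}

```text
time: 3.2
tool_pos: [0.5615, -0.2083, 0.0658]
tcp_rot: [0.721, 3.057, -0.0]
wrist_force: [-0.1, 0.4, 0.2]
width: 0.001
grip_force: 0.0
```

```bash
cat > circ.py <<'E'
from h import *
def circ(c,k0,start,degs,r=.045):
    "offset of knob along circle from angle start, in tool-normalised xy"
    R=Ro.from_rotvec(bot.read_state()["tcp_rot"]).as_matrix()
    for d in degs:
        t=np.radians(start+d);p=np.array([c[0]+r*np.cos(t)-k0[0],c[1]+r*np.sin(t)-k0[1],0]);q=R.T@p/.5;print(d,q[:2].round(3))
E
python3 - <<'E'
from circ import *
s=bot.read_state();print(s)
c=(.516,-.214);k=(.5605,-.209)
circ(c,k,6.4,range(15,181,15))
E
```

```text
{'time': 3.2, 'q': array([-3.96869611e-01,  2.32035798e-01,  1.89439266e+00, -1.96475292e-05,
        1.01416573e+00, -1.50463339e+00]), 'joint_vel': array([-0.00246259,  0.00535798,  0.00682303, -0.00060573,  0.0005083 ,
        0.00109866]), 'joint_torque': array([ 4.73062461e-02, -4.58366954e+01, -3.28011131e+01,  2.78363419e-03,
       -1.02984978e-02,  2.62119602e-04]), 'tool_pos': array([ 0.56152053, -0.20834633,  0.0658299 ]), 'tcp_rot': array([ 7.20608563e-01,  3.05682153e+00, -2.83922739e-04]), 'wrist_force': array([-0.10574837,  0.35945751,  0.23915376]), 'torque': array([0.0098422 , 0.0129019 , 0.04309544]), 'grip_force': 0.0, 'width': 0.0005719984278502822}
15 [0.015 0.018]
30 [0.034 0.031]
45 [0.056 0.039]
60 [0.08  0.041]
75 [0.103 0.037]
90 [0.124 0.027]
105 [0.142 0.012]
120 [ 0.155 -0.008]
135 [ 0.163 -0.03 ]
150 [ 0.165 -0.053]
165 [ 0.161 -0.076]
180 [ 0.151 -0.098]
```

The fingers closed fully, so they missed the knob. I'll look.

Run:
```python
from h import *
b=imaging.read_camera("side");a=imaging.read_camera("top")
A=cv2.resize(a["img"][195:292,310:440,::-1],(400,300),interpolation=cv2.INTER_CUBIC);B=cv2.resize(b["img"][160:220,310:390,::-1],(400,300),interpolation=cv2.INTER_CUBIC)
cv2.imwrite("pics/m4.png",np.hstack([A,B]));print(proj(b,bot.read_state()["tool_pos"]),proj(b,[.5605,-.209,.087]))
```

```text
(np.float64(342.28051168391994), np.float64(194.44360164422255)) (np.float64(343.0287331579807), np.float64(187.85941622188074))
```

View pics/m4.png

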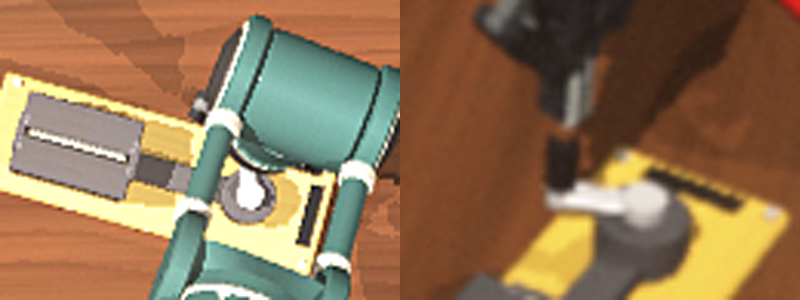

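Run:
```python
from h import *
b=imaging.read_camera("side")
p=np.array(bot.read_state()["tool_pos"])
for dz in(0,.02,.03,.04,.06,.08):
    u,v=proj(b,p+[0,0,dz]);print(dz,(round(u,1),round(v,1)),"crop",(400+(u-310)*5,(v-160)*5))
for q in([.516,-.214,.055],[.5605,-.209,.051],[.5605,-.209,.087]):
    u,v=proj(b,q);print("crop",(400+(u-310)*5,(v-160)*5))
p=[.5611,-.2085,.1442];print("m3",proj(b,p))
print((b["img"].astype(int).sum(2)//3)[176:202,334:352])
```

```text
0 (np.float64(342.3), np.float64(194.5)) crop (np.float64(561.5434092013078), np.float64(172.46819705004))
0.02 (np.float64(342.7), np.float64(188.6)) crop (np.float64(563.4007260118392), np.float64(142.753773685901))
0.03 (np.float64(342.9), np.float64(185.5)) crop (np.float64(564.3453760118732), np.float64(127.64071926633207))
0.04 (np.float64(343.1), np.float64(182.5)) crop (np.float64(565.3009332677359), np.float64(112.35316429004314))
0.06 (np.float64(343.4), np.float64(176.2)) crop (np.float64(567.245534007377), np.float64(81.24232238936429))
0.08 (np.float64(343.8), np.float64(169.9)) crop (np.float64(569.2361023284985), np.float64(49.3960646622682))
crop (np.float64(646.7642186535475), np.float64(195.06988328247672))
crop (np.float64(561.7931842783096), np.float64(192.40790419047556))
crop (np.float64(565.1436657899035), np.float64(139.29708110940368))
m3 (np.float64(343.8760260292901), np.float64(170.13171923706705))
[[ 67  68  67  60  51  39  37  30  31  57 131 137  95 101  97  81  70  55]
 [ 66  67  66  60  49  46  40  37  36  61 138 138  96  97  88  76  62  49]
 [ 67  68 
[... 1090 characters left out ...]
 73  82  65  53  62  91]
 [ 72  76  78  78  70  49  35  36  35  33  33  46  66  72  57  61  87 130]
 [ 73  74  78  78  71  47  37  35  35  33  35  48  52  54  58  81 111 166]
 [ 74  76  79  81  66  44  37  36  34  34  38  62  68  67  80 102 117 169]
 [ 75  79  82  82  77  54  40  35  35  36  56 127 148 139 132 129 139 174]
 [ 78  79  81  85  93  79  55  45  43  53  93 195 220 210 191 181 186 195]
 [ 81  82  83  85  90 114 120 105  99 135 167 213 227 226 224 222 221 224]
 [ 79  84  84  86  91 142 179 177 180 222 237 240 240 239 237 233 231 229]
 [ 81  85  85  84  90 136 178 192 203 230 240 244 246 244 240 238 238 240]
 [ 81  83  84  83  84 106 138 155 154 162 177 182 190 200 210 219 234 241]]
```

The shut fingertips end at side (343,185), just above the knob top at (342,187). The reported TCP projects to (342,194). So the real tips sit about 30 mm higher than reported, and the same offset shows in the earlier picture. I'll reopen and step down carefully, watching the force.

Emit:
{"op": "step_arm", "data": {
  "series": [
    {"x": 0, "y": 0, "z": 0, "ax": 0, "ay": 0, "az": 0, "grip": -0.2},
    {"x": 0, "y": 0, "z": 0, "ax": 0, "ay": 0, "az": 0, "grip": -0.2},
    {"x": 0, "y": 0, "z": 0, "ax": 0, "ay": 0, "az": 0, "grip": -0.2},
    {"x": 0, "y": 0, "z": 0, "ax": 0, "ay": 0, "az": 0, "grip": -0.2},
    {"x": 0, "y": 0, "z": 0.01, "ax": 0, "ay": 0, "az": 0, "grip": -0.2},
    {"x": 0, "y": 0, "z": 0.02, "ax": 0, "ay": 0, "az": 0, "grip": -0.2},
    {"x": 0, "y": 0, "z": 0.02, "ax": 0, "ay": 0, "az": 0, "grip": -0.2}
  ],
  "force": 20
}}

```text
time: 4.05
tool_pos: [0.5602, -0.2077, 0.0539]
tcp_rot: [-0.72, -3.056, -0.001]
wrist_force: [-0.6, 0.7, -0.6]
width: 0.6
grip_force: 0.0
```

Run:
```python
from h import *
s=bot.read_state();b=imaging.read_camera("side");a=imaging.read_camera("top")
A=cv2.resize(a["img"][180:300,300:460,::-1],(400,300),interpolation=cv2.INTER_CUBIC);B=cv2.resize(b["img"][130:220,300:420,::-1],(400,300),interpolation=cv2.INTER_CUBIC)
cv2.imwrite("pics/m5.png",np.hstack([A,B]))
R=Ro.from_rotvec(s["tcp_rot"]).as_matrix()
print(s["width"],s["tool_pos"])
for sg in(-1,1):
  for dz in(0,.03):
    u,v=proj(b,s["tool_pos"]+sg*R[:,1]*.0255+[0,0,dz]);print(sg,dz,"crop",400+(u-300)*3.333,(v-130)*3.333)
```

```text
0.600347235164479 [ 0.56020006 -0.20766419  0.05385737]
-1 0 crop 561.3472465125617 211.18724379521808
-1 0.03 crop 563.5276646496485 181.74665014267566
1 0 crop 520.9443510798844 242.37258243665363
1 0.03 crop 522.4741357437232 212.8156579052219
```

View pics/m5.png

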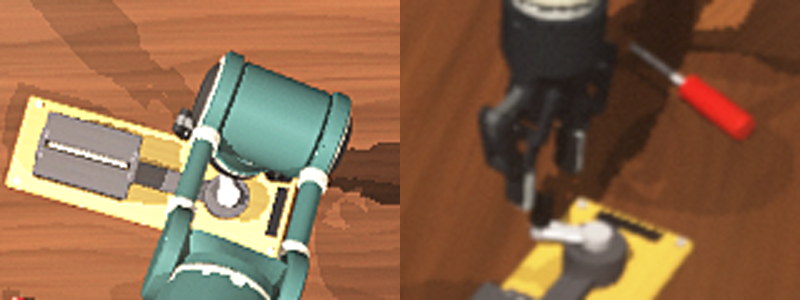

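The near finger at (522,205) in the crop stands in front of the knob, so the offset is vertical: the tips are about 30 mm higher than reported. I'll go down 20 mm more and close.

Emit:
{"op": "step_arm", "data": {
  "series": [
    {"x": 0, "y": 0, "z": 0.01, "ax": 0, "ay": 0, "az": 0, "grip": -0.2},
    {"x": 0, "y": 0, "z": 0.02, "ax": 0, "ay": 0, "az": 0, "grip": -0.2},
    {"x": 0, "y": 0, "z": 0.03, "ax": 0, "ay": 0, "az": 0, "grip": -0.2},
    {"x": 0, "y": 0, "z": 0.038, "ax": 0, "ay": 0, "az": 0, "grip": -0.2},
    {"x": 0, "y": 0, "z": 0.038, "ax": 0, "ay": 0, "az": 0, "grip": 1},
    {"x": 0, "y": 0, "z": 0.038, "ax": 0, "ay": 0, "az": 0, "grip": 1},
    {"x": 0, "y": 0, "z": 0.038, "ax": 0, "ay": 0, "az": 0, "grip": 1},
    {"x": 0, "y": 0, "z": 0.038, "ax": 0, "ay": 0, "az": 0, "grip": 1},
    {"x": 0, "y": 0, "z": 0.038, "ax": 0, "ay": 0, "az": 0, "grip": 1},
    {"x": 0, "y": 0, "z": 0.038, "ax": 0, "ay": 0, "az": 0, "grip": 1}
  ],
  "force": 20
}}

```text
time: 5.15
tool_pos: [0.561, -0.2083, 0.0363]
tcp_rot: [-0.721, -3.058, 0.0]
wrist_force: [-2.6, -0.8, 0.5]
width: 0.193
grip_force: 19.6
```

The knob is gripped (about 17 mm). I'll wind the first 60° and check the force.

Emit:
{"op": "step_arm", "data": {
  "series": [
    {"x": 0.015, "y": 0.018, "z": 0, "ax": 0, "ay": 0, "az": 0, "grip": 1},
    {"x": 0.034, "y": 0.031, "z": 0, "ax": 0, "ay": 0, "az": 0, "grip": 1},
    {"x": 0.056, "y": 0.039, "z": 0, "ax": 0, "ay": 0, "az": 0, "grip": 1},
    {"x": 0.08, "y": 0.041, "z": 0, "ax": 0, "ay": 0, "az": 0, "grip": 1}
  ],
  "force": 20
}}

```text
time: 5.55
tool_pos: [0.5341, -0.1727, 0.0362]
tcp_rot: [0.718, 3.058, -0.005]
wrist_force: [-2.0, -10.4, -3.2]
width: 0.193
grip_force: 20.0
```

Run:
```python
from circ import *
c=(.516,-.214);t=np.radians(66.4);k=(c[0]+.045*np.cos(t),c[1]+.045*np.sin(t));print(k)
circ(c,k,66.4,range(15,181,15))
```

```text
(np.float64(0.5340157064650602), np.float64(-0.1727636771696992))
15 [ 0.023 -0.004]
30 [ 0.044 -0.014]
45 [ 0.062 -0.029]
60 [ 0.076 -0.049]
75 [ 0.084 -0.071]
90 [ 0.085 -0.094]
105 [ 0.081 -0.117]
120 [ 0.071 -0.139]
135 [ 0.056 -0.157]
150 [ 0.037 -0.17 ]
165 [ 0.015 -0.178]
180 [-0.009 -0.18 ]
```

Emit:
{"op": "step_arm", "data": {
  "series": [
    {"x": 0.022, "y": -0.007, "z": 0, "ax": 0, "ay": 0, "az": 0, "grip": 1},
    {"x": 0.043, "y": -0.017, "z": 0, "ax": 0, "ay": 0, "az": 0, "grip": 1},
    {"x": 0.061, "y": -0.032, "z": 0, "ax": 0, "ay": 0, "az": 0, "grip": 1},
    {"x": 0.075, "y": -0.052, "z": 0, "ax": 0, "ay": 0, "az": 0, "grip": 1},
    {"x": 0.083, "y": -0.074, "z": 0, "ax": 0, "ay": 0, "az": 0, "grip": 1},
    {"x": 0.084, "y": -0.097, "z": 0, "ax": 0, "ay": 0, "az": 0, "grip": 1}
  ],
  "force": 20
}}

```text
time: 6.15
tool_pos: [0.4749, -0.1964, 0.0364]
tcp_rot: [0.721, 3.057, 0.002]
wrist_force: [5.0, 0.3, -4.2]
width: 0.194
grip_force: 19.9
```

Run:
```python
from circ import *
c=(.516,-.2155);t=np.radians(156.4);k=(c[0]+.045*np.cos(t),c[1]+.045*np.sin(t));print(k,bot.read_state()["tool_pos"])
circ(c,k,156.4,range(15,181,15))
```

```text
(np.float64(0.47476367716969925), np.float64(-0.19748429353493974)) [ 0.47494342 -0.19643058  0.03635221]
15 [-0.004 -0.023]
30 [-0.014 -0.044]
45 [-0.03  -0.062]
60 [-0.049 -0.076]
75 [-0.071 -0.083]
90 [-0.095 -0.085]
105 [-0.118 -0.081]
120 [-0.139 -0.071]
135 [-0.157 -0.056]
150 [-0.17  -0.036]
165 [-0.178 -0.014]
180 [-0.18   0.009]
```

Emit:
{"op": "step_arm", "data": {
  "series": [
    {"x": -0.005, "y": -0.023, "z": 0, "ax": 0, "ay": 0, "az": 0, "grip": 1},
    {"x": -0.015, "y": -0.044, "z": 0, "ax": 0, "ay": 0, "az": 0, "grip": 1},
    {"x": -0.031, "y": -0.062, "z": 0, "ax": 0, "ay": 0, "az": 0, "grip": 1},
    {"x": -0.05, "y": -0.076, "z": 0, "ax": 0, "ay": 0, "az": 0, "grip": 1},
    {"x": -0.072, "y": -0.083, "z": 0, "ax": 0, "ay": 0, "az": 0, "grip": 1},
    {"x": -0.096, "y": -0.085, "z": 0, "ax": 0, "ay": 0, "az": 0, "grip": 1},
    {"x": -0.119, "y": -0.081, "z": 0, "ax": 0, "ay": 0, "az": 0, "grip": 1},
    {"x": -0.14, "y": -0.071, "z": 0, "ax": 0, "ay": 0, "az": 0, "grip": 1},
    {"x": -0.158, "y": -0.056, "z": 0, "ax": 0, "ay": 0, "az": 0, "grip": 1},
    {"x": -0.171, "y": -0.036, "z": 0, "ax": 0, "ay": 0, "az": 0, "grip": 1},
    {"x": -0.179, "y": -0.014, "z": 0, "ax": 0, "ay": 0, "az": 0, "grip": 1},
    {"x": -0.181, "y": 0.009, "z": 0, "ax": 0, "ay": 0, "az": 0, "grip": 1}
  ],
  "force": 20
}}

```text
time: 7.35
tool_pos: [0.5577, -0.2329, 0.036]
tcp_rot: [-0.718, -3.055, 0.002]
wrist_force: [-7.4, 1.4, 6.4]
width: 0.19
grip_force: 20.7
```

Run:
```python
from circ import *
c=(.5165,-.2155);t=np.radians(336.4);k=(c[0]+.045*np.cos(t),c[1]+.045*np.sin(t));print(k,bot.read_state()["tool_pos"])
circ(c,k,336.4,range(15,181,15))
```

```text
(np.float64(0.5577363228303007), np.float64(-0.23351570646506029)) [ 0.55770041 -0.23292211  0.0359649 ]
15 [0.004 0.023]
30 [0.014 0.044]
45 [0.029 0.062]
60 [0.049 0.076]
75 [0.071 0.084]
90 [0.094 0.085]
105 [0.117 0.081]
120 [0.139 0.071]
135 [0.157 0.056]
150 [0.17  0.037]
165 [0.178 0.014]
180 [ 0.18  -0.009]
```

Emit:
{"op": "step_arm", "data": {
  "series": [
    {"x": 0.005, "y": 0.023, "z": 0, "ax": 0, "ay": 0, "az": 0, "grip": 1},
    {"x": 0.015, "y": 0.044, "z": 0, "ax": 0, "ay": 0, "az": 0, "grip": 1},
    {"x": 0.03, "y": 0.062, "z": 0, "ax": 0, "ay": 0, "az": 0, "grip": 1},
    {"x": 0.05, "y": 0.075, "z": 0, "ax": 0, "ay": 0, "az": 0, "grip": 1},
    {"x": 0.072, "y": 0.083, "z": 0, "ax": 0, "ay": 0, "az": 0, "grip": 1},
    {"x": 0.095, "y": 0.084, "z": 0, "ax": 0, "ay": 0, "az": 0, "grip": 1},
    {"x": 0.118, "y": 0.08, "z": 0, "ax": 0, "ay": 0, "az": 0, "grip": 1},
    {"x": 0.14, "y": 0.07, "z": 0, "ax": 0, "ay": 0, "az": 0, "grip": 1},
    {"x": 0.158, "y": 0.055, "z": 0, "ax": 0, "ay": 0, "az": 0, "grip": 1},
    {"x": 0.171, "y": 0.036, "z": 0, "ax": 0, "ay": 0, "az": 0, "grip": 1},
    {"x": 0.179, "y": 0.014, "z": 0, "ax": 0, "ay": 0, "az": 0, "grip": 1},
    {"x": 0.181, "y": -0.009, "z": 0, "ax": 0, "ay": 0, "az": 0, "grip": 1}
  ],
  "force": 20
}}

```text
time: 8.55
tool_pos: [0.4746, -0.1971, 0.0363]
tcp_rot: [0.721, 3.057, 0.001]
wrist_force: [5.2, 0.6, -1.5]
width: 0.195
grip_force: 20.1
```

Emit:
{"op": "step_arm", "data": {
  "series": [
    {"x": -0.005, "y": -0.023, "z": 0, "ax": 0, "ay": 0, "az": 0, "grip": 1},
    {"x": -0.015, "y": -0.044, "z": 0, "ax": 0, "ay": 0, "az": 0, "grip": 1},
    {"x": -0.031, "y": -0.062, "z": 0, "ax": 0, "ay": 0, "az": 0, "grip": 1},
    {"x": -0.05, "y": -0.076, "z": 0, "ax": 0, "ay": 0, "az": 0, "grip": 1},
    {"x": -0.072, "y": -0.083, "z": 0, "ax": 0, "ay": 0, "az": 0, "grip": 1},
    {"x": -0.096, "y": -0.085, "z": 0, "ax": 0, "ay": 0, "az": 0, "grip": 1},
    {"x": -0.119, "y": -0.081, "z": 0, "ax": 0, "ay": 0, "az": 0, "grip": 1}
  ],
  "force": 20
}}

```text
time: 9.25
tool_pos: [0.511, -0.2595, 0.036]
tcp_rot: [-0.721, -3.056, -0.001]
wrist_force: [-1.7, 6.4, 4.4]
width: 0.194
grip_force: 20.7
```

Run:
```python
from circ import *
import pickle
c=(.5165,-.2155);t=np.radians(261.4);k=(c[0]+.045*np.cos(t),c[1]+.045*np.sin(t));print(k,bot.read_state()["tool_pos"])
circ(c,k,261.4,range(5,116,5))
a0,b0=pickle.load(open("c0.pkl","rb"));b=imaging.read_camera("side");a=imaging.read_camera("top")
pickle.dump((a,b),open("c1.pkl","wb"))
# side: top white card edge, min row per column
for n,im in(("0",b0),("1",b)):
    hs=cv2.cvtColor(im["img"],cv2.COLOR_RGB2HSV);m=cv2.inRange(hs,(0,0,170),(60,80,255))[195:262,300:352];y,x=np.nonzero(m)
    print(n,[(u+300,int(y[x==u].min())+195,int(y[x==u].max())+195) for u in range(0,52,4) if (x==u).any()])
for z in(.072,.077,.1,.112):
    print(z,[tuple(np.round(proj(b,[.5623+.045*s*.29,-.057+.045*s*.957,z]),1)) for s in(-1,0,1)])
```

```text
(np.float64(0.509770909545033), np.float64(-0.2599940371471153)) [ 0.51100575 -0.2595388   0.03604431]
5 [-0.007  0.003]
10 [-0.014  0.006]
15 [-0.021  0.01 ]
20 [-0.028  0.015]
25 [-0.034  0.02 ]
30 [-0.039  0.025]
35 [-0.044  0.031]
40 [-0.049  0.038]
45 [-0.052  0.045]
50 [-0.056  0.052]
55 [-0.058  0.059]
60 [-0.06   0.067]
65 [-0.062  0.075]
70 [-0.062  0.082]
75 [-0.062  0.09 ]
80 [-0.061  0.098]
85 [-0.06   0.106]
90 [-0.058  0.113]
95 [-0.055  0.121]
100 [-0.052  0.128]
105 [-0.048  0.135]
110 [-0.043  0.141]
115 [-0.038  0.147]
0 [(320, 237, 240), (324, 233, 235), (328, 228, 231), (332, 223, 226), (336, 220, 221), (340, 199, 200), (344, 198, 201), (348, 197, 201)]
1 [(320, 227, 230), (324, 222, 225), (328, 218, 221), (332, 213, 216), (336, 210, 214)]
0.072 [(np.float64(337.8), np.float64(220.5)), (np.float64(328.5), np.float64(231.4)), (np.float64(318.8), np.float64(242.7))]
0.077 [(np.float64(337.8), np.float64(219.0)), (np.float64(328.6), np.float64(229.9)), (np.float64(318.8), np.float64(241.2))]
0.1 [(np.float64(338.2), np.float64(212.0)), (np.float64(328.8), np.float64(222.9)), (np.float64(318.9), np.float64(234.2))]
0.112 [(np.float64(338.5), np.float64(208.3)), (np.float64(329.0), np.float64(219.1)), (np.float64(319.0), np.float64(230.5))]
```

Emit:
{"op": "step_arm", "data": {
  "series": [
    {"x": -0.007, "y": 0.003, "z": 0, "ax": 0, "ay": 0, "az": 0, "grip": 1},
    {"x": -0.014, "y": 0.006, "z": 0, "ax": 0, "ay": 0, "az": 0, "grip": 1},
    {"x": -0.021, "y": 0.01, "z": 0, "ax": 0, "ay": 0, "az": 0, "grip": 1}
  ],
  "force": 20
}}

```text
time: 9.65
tool_pos: [0.522, -0.2593, 0.0361]
tcp_rot: [-0.72, -3.057, 0.0]
wrist_force: [-1.5, 2.8, 4.8]
width: 0.19
grip_force: 20.6
```

Emit:
{"op": "step_arm", "data": {
  "series": [
    {"x": -0.007, "y": 0.005, "z": 0, "ax": 0, "ay": 0, "az": 0, "grip": 1},
    {"x": -0.013, "y": 0.01, "z": 0, "ax": 0, "ay": 0, "az": 0, "grip": 1}
  ],
  "force": 20
}}

```text
time: 9.85
tool_pos: [0.53, -0.2576, 0.036]
tcp_rot: [-0.72, -3.057, -0.0]
wrist_force: [-2.2, 3.5, 4.6]
width: 0.192
grip_force: 20.7
```

Emit:
{"op": "step_arm", "data": {
  "series": [
    {"x": -0.005, "y": 0.005, "z": 0, "ax": 0, "ay": 0, "az": 0, "grip": 1},
    {"x": -0.01, "y": 0.011, "z": 0, "ax": 0, "ay": 0, "az": 0, "grip": 1}
  ],
  "force": 20
}}

```text
time: 10.05
tool_pos: [0.5367, -0.2549, 0.036]
tcp_rot: [-0.72, -3.057, -0.0]
wrist_force: [-3.8, 3.4, 4.7]
width: 0.19
grip_force: 20.7
```

Emit:
{"op": "step_arm", "data": {
  "series": [
    {"x": -0.005, "y": 0.007, "z": 0, "ax": 0, "ay": 0, "az": 0, "grip": 1},
    {"x": -0.008, "y": 0.014, "z": 0, "ax": 0, "ay": 0, "az": 0, "grip": 1}
  ],
  "force": 20
}}

```text
time: 10.25
tool_pos: [0.5434, -0.2507, 0.0361]
tcp_rot: [-0.72, -3.057, 0.0]
wrist_force: [-3.4, 2.3, 4.7]
width: 0.193
grip_force: 20.7
```

Emit:
{"op": "step_arm", "data": {
  "series": [
    {"x": -0.004, "y": 0.007, "z": 0, "ax": 0, "ay": 0, "az": 0, "grip": 1},
    {"x": -0.006, "y": 0.014, "z": 0, "ax": 0, "ay": 0, "az": 0, "grip": 1}
  ],
  "force": 20
}}

```text
time: 10.45
tool_pos: [0.549, -0.2458, 0.036]
tcp_rot: [-0.72, -3.056, 0.001]
wrist_force: [-4.7, 2.3, 4.3]
width: 0.195
grip_force: 20.7
```

Emit:
{"op": "step_arm", "data": {
  "series": [
    {"x": -0.002, "y": 0.008, "z": 0, "ax": 0, "ay": 0, "az": 0, "grip": 1},
    {"x": -0.004, "y": 0.016, "z": 0, "ax": 0, "ay": 0, "az": 0, "grip": 1}
  ],
  "force": 20
}}

```text
time: 10.65
tool_pos: [0.554, -0.2396, 0.036]
tcp_rot: [-0.719, -3.056, 0.001]
wrist_force: [-5.5, 1.8, 6.5]
width: 0.188
grip_force: 20.8
```

Emit:
{"op": "step_arm", "data": {
  "series": [
    {"x": 0, "y": 0.007, "z": 0, "ax": 0, "ay": 0, "az": 0, "grip": 1},
    {"x": 0, "y": 0.015, "z": 0, "ax": 0, "ay": 0, "az": 0, "grip": 1}
  ],
  "force": 20
}}

```text
time: 10.85
tool_pos: [0.5575, -0.2333, 0.0361]
tcp_rot: [-0.72, -3.056, 0.002]
wrist_force: [-6.2, -0.0, 5.1]
width: 0.193
grip_force: 20.7
```

Emit:
{"op": "step_arm", "data": {
  "series": [
    {"x": 0.001, "y": 0.008, "z": 0, "ax": 0, "ay": 0, "az": 0, "grip": 1},
    {"x": 0.002, "y": 0.016, "z": 0, "ax": 0, "ay": 0, "az": 0, "grip": 1}
  ],
  "force": 20
}}

```text
time: 11.05
tool_pos: [0.5598, -0.2271, 0.0361]
tcp_rot: [-0.718, -3.057, 0.006]
wrist_force: [-9.6, -11.5, 4.6]
width: 0.19
grip_force: 21.1
```

Emit:
{"op": "step_arm", "data": {
  "series": [
    {"x": 0.001, "y": 0.004, "z": 0, "ax": 0, "ay": 0, "az": 0, "grip": 1},
    {"x": 0.002, "y": 0.006, "z": 0, "ax": 0, "ay": 0, "az": 0, "grip": 1},
    {"x": 0.002, "y": 0.006, "z": 0, "ax": 0, "ay": 0, "az": 0, "grip": 1}
  ],
  "force": 20
}}

```text
time: 11.35
tool_pos: [0.5597, -0.2272, 0.0361]
tcp_rot: [-0.717, -3.058, 0.013]
wrist_force: [-9.2, -13.0, 2.3]
width: 0.19
grip_force: 21.0
```

Pushing on changed nothing, so the crank is at its stop. I'll release, rise, and measure the clip more closely from the stored pictures.

Emit:
{"op": "step_arm", "data": {
  "series": [
    {"x": -0.001, "y": -0.004, "z": 0, "ax": 0, "ay": 0, "az": 0, "grip": 1},
    {"x": -0.001, "y": -0.006, "z": 0, "ax": 0, "ay": 0, "az": 0, "grip": 0},
    {"x": -0.001, "y": -0.006, "z": 0, "ax": 0, "ay": 0, "az": 0, "grip": -0.2},
    {"x": -0.001, "y": -0.006, "z": 0, "ax": 0, "ay": 0, "az": 0, "grip": -0.2},
    {"x": -0.001, "y": -0.006, "z": 0, "ax": 0, "ay": 0, "az": 0, "grip": -0.2},
    {"x": -0.001, "y": -0.006, "z": -0.1, "ax": 0, "ay": 0, "az": 0, "grip": -0.5},
    {"x": -0.001, "y": -0.006, "z": -0.2, "ax": 0, "ay": 0, "az": 0, "grip": -1},
    {"x": -0.001, "y": -0.006, "z": -0.3, "ax": 0, "ay": 0, "az": 0, "grip": -1},
    {"x": -0.001, "y": -0.006, "z": -0.34, "ax": 0, "ay": 0, "az": 0, "grip": -1}
  ],
  "force": 20
}}

```text
time: 12.25
tool_pos: [0.5639, -0.2261, 0.213]
tcp_rot: [0.717, 3.048, -0.003]
wrist_force: [0.8, -0.3, 0.8]
width: 1.003
grip_force: 0.0
```

Run:
```python
from h import *
import pickle
a,b=pickle.load(open("c0.pkl","rb"))
A=cv2.resize(a["img"][240:280,190:240,::-1],(400,320),interpolation=cv2.INTER_CUBIC);B=cv2.resize(b["img"][330:402,285:330,::-1],(400,640),interpolation=cv2.INTER_CUBIC)[:320]
cv2.imwrite("pics/m6.png",np.hstack([A,cv2.resize(b["img"][330:370,285:335,::-1],(400,320),interpolation=cv2.INTER_CUBIC)]))
```

```text
(no output)
```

View pics/m6.png

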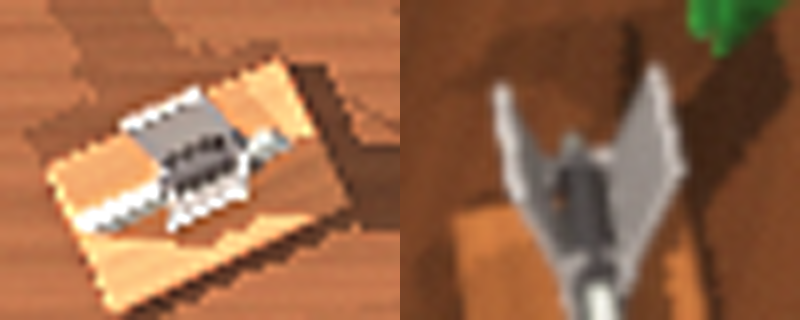

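Handle top edges in the top crop: (122,128)–(200,90) and (168,228)–(248,195). In the side crop, the right handle's top runs from (655,65) to (683,170), and the left handle's near tip is at (500,85). I'll triangulate these.

Run:
```python
from tri import *
import pickle
a,b=pickle.load(open("c0.pkl","rb"))
T=lambda x,y:(190+(x+.5)/8-.5,240+(y+.5)/8-.5)
S=lambda x,y:(285+(x-400+.5)/8-.5,330+(y+.5)/8-.5)
P=[ray(a,*T(*p),.101) for p in((122,128),(200,90),(168,228),(248,195))]
print(np.round(P,4)); c=np.mean(P,0);print("c",c)
for i,j in((0,1),(2,3)):
    d=P[i]-P[j];print(np.degrees(np.arctan2(d[1],d[0])),np.linalg.norm(d))
d=(P[0]+P[1]-P[2]-P[3])/2;print("across",np.degrees(np.arctan2(d[1],d[0])),np.linalg.norm(d))
for t,s in(((248,195),(655,65)),((168,228),(683,170)),((200,90),(500,85))):print("tri",tri((a,b),(T(*t),S(*s))).round(4),ray(b,*S(*s),.101).round(4))
f=[ray(a,*T(*p),.056) for p in((82,222),(285,138))];d=f[0]-f[1];ang=np.arctan2(d[1],d[0]);n=np.array([np.sin(ang),-np.cos(ang)]);print("fin",np.degrees(ang),"clip off fin",(c-f[0])[:2]@n,"along",(c-np.mean(f,0))[:2]@[np.cos(ang),np.sin(ang)])
print("rel",rel([c[0],c[1],.2],24))
```

```text
[[0.5313 0.3007 0.101 ]
 [0.5438 0.274  0.101 ]
 [0.4968 0.2852 0.101 ]
 [0.5075 0.2578 0.101 ]]
c [0.51984057 0.27944937 0.101     ]
114.88405944633291 0.029506406778271342
111.23789021331221 0.029393932695879938
across 24.055261345940732 0.038782182709832844
tri [0.5091 0.2581 0.1012] [0.5108 0.2581 0.101 ]
tri [0.497  0.285  0.1027] [0.4975 0.284  0.101 ]
tri [0.544  0.2737 0.1026] [0.5447 0.2728 0.101 ]
fin 111.31633525170868 clip off fin 0.0011052397830948503 along -0.009452297349950388
rel (array([0.5299, 0.8657, 0.0211]), array([0.0075, 0.0182, 1.3173]))
```

Emit:
{"op": "step_arm", "data": {
  "series": [
    {"x": 0.53, "y": 0.865, "z": 0, "ax": 0, "ay": 0, "az": 0.98, "grip": -1},
    {"x": 0.53, "y": 0.865, "z": 0, "ax": 0, "ay": 0, "az": 0.98, "grip": -1},
    {"x": 0.53, "y": 0.865, "z": 0, "ax": 0, "ay": 0, "az": 0.98, "grip": -1},
    {"x": 0.53, "y": 0.865, "z": 0, "ax": 0, "ay": 0, "az": 0.98, "grip": -1},
    {"x": 0.53, "y": 0.865, "z": 0, "ax": 0, "ay": 0, "az": 0.98, "grip": -1},
    {"x": 0.53, "y": 0.865, "z": 0, "ax": 0, "ay": 0, "az": 0.98, "grip": -1},
    {"x": 0.53, "y": 0.865, "z": 0, "ax": 0, "ay": 0, "az": 0.98, "grip": -1},
    {"x": 0.53, "y": 0.865, "z": 0, "ax": 0, "ay": 0, "az": 0.98, "grip": -1},
    {"x": 0.53, "y": 0.865, "z": 0, "ax": 0, "ay": 0, "az": 0.98, "grip": -1},
    {"x": 0.53, "y": 0.865, "z": 0, "ax": 0, "ay": 0, "az": 0.98, "grip": -1},
    {"x": 0.53, "y": 0.865, "z": 0, "ax": 0, "ay": 0, "az": 0.98, "grip": -1},
    {"x": 0.53, "y": 0.865, "z": 0, "ax": 0, "ay": 0, "az": 0.98, "grip": -1}
  ],
  "force": 20
}}

```text
time: 13.45
tool_pos: [0.5159, 0.2825, 0.2059]
tcp_rot: [-1.467, -2.778, 0.0]
wrist_force: [0.5, -0.7, -0.7]
width: 1.001
grip_force: 0.0
```

```bash
python3 -c "
from h import *
s=bot.read_state();print(s['tool_pos'],s['q'].round(2))
print(rel([.5203,.279,.12],23.5))"
```

```text
[0.51587973 0.28254925 0.20589885] [ 0.46  0.09  1.78  0.    1.27 -0.14]
(array([-0.0109,  0.0033,  0.1718]), array([-1.000e-04, -1.000e-04,  3.608e-01]))
```

Emit:
{"op": "step_arm", "data": {
  "series": [
    {"x": -0.011, "y": 0.003, "z": 0.05, "ax": 0, "ay": 0, "az": 0.36, "grip": -1},
    {"x": -0.011, "y": 0.003, "z": 0.1, "ax": 0, "ay": 0, "az": 0.36, "grip": -1},
    {"x": -0.011, "y": 0.003, "z": 0.18, "ax": 0, "ay": 0, "az": 0.36, "grip": -1},
    {"x": -0.011, "y": 0.003, "z": 0.2, "ax": 0, "ay": 0, "az": 0.36, "grip": -1},
    {"x": -0.011, "y": 0.003, "z": 0.2, "ax": 0, "ay": 0, "az": 0.36, "grip": -1}
  ],
  "force": 20
}}

```text
time: 13.95
tool_pos: [0.5192, 0.2742, 0.1039]
tcp_rot: [-1.728, -2.621, 0.008]
wrist_force: [0.7, 0.5, -0.3]
width: 1.002
grip_force: 0.0
```

Run:
```python
from h import *
s=bot.read_state();print(s['tool_pos']);print(rel([.5203,.279,.038],23.5))
b=imaging.read_camera("side");a=imaging.read_camera("top")
A=cv2.resize(a["img"][220:295,170:270,::-1],(400,300),interpolation=cv2.INTER_CUBIC);B=cv2.resize(b["img"][295:385,255:375,::-1],(400,300),interpolation=cv2.INTER_CUBIC)
cv2.imwrite("pics/m7.png",np.hstack([A,B]))
```

```text
[0.51915768 0.27424325 0.10388989]
(array([0.0079, 0.0066, 0.1317]), array([-0.0103,  0.0012, -0.0095]))
```

View pics/m7.png

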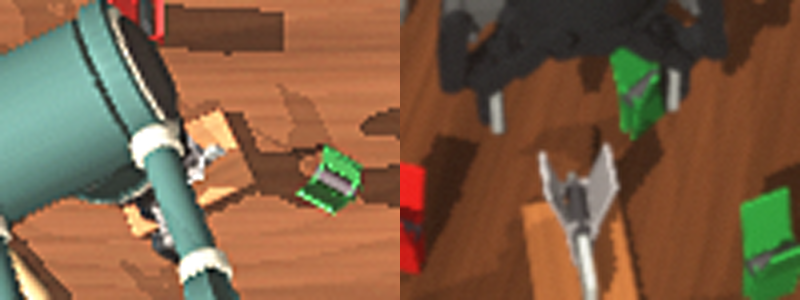

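The fingers straddle the clip: tips are at (497,130) and (675,108) in the side crop, with the clip handles between them. I'll use the tips to refine the height offset.

Run:
```python
from h import *
b=imaging.read_camera("side");s=bot.read_state();R=Ro.from_rotvec(s["tcp_rot"]).as_matrix()
for dz in(0,.03,.04,.05):
  print(dz,[tuple(np.round(((proj(b,s["tool_pos"]+g*R[:,1]*.045+[0,0,dz])-np.array([255,295]))*3.333+[400,0]),0)) for g in(-1,1)])
```

```text
0 [(np.float64(656.0), np.float64(148.0)), (np.float64(496.0), np.float64(168.0))]
0.03 [(np.float64(658.0), np.float64(117.0)), (np.float64(494.0), np.float64(137.0))]
0.04 [(np.float64(658.0), np.float64(107.0)), (np.float64(493.0), np.float64(127.0))]
0.05 [(np.float64(659.0), np.float64(96.0)), (np.float64(492.0), np.float64(116.0))]
```

Emit:
{"op": "step_arm", "data": {
  "series": [
    {"x": 0.008, "y": 0.007, "z": 0, "ax": -0.01, "ay": 0, "az": -0.01, "grip": -1},
    {"x": 0.008, "y": 0.007, "z": 0.05, "ax": -0.01, "ay": 0, "az": -0.01, "grip": -1},
    {"x": 0.008, "y": 0.007, "z": 0.1, "ax": -0.01, "ay": 0, "az": -0.01, "grip": -1},
    {"x": 0.008, "y": 0.007, "z": 0.131, "ax": -0.01, "ay": 0, "az": -0.01, "grip": -1},
    {"x": 0.008, "y": 0.007, "z": 0.131, "ax": -0.01, "ay": 0, "az": -0.01, "grip": -1},
    {"x": 0.008, "y": 0.007, "z": 0.131, "ax": -0.01, "ay": 0, "az": -0.01, "grip": -0.2}
  ],
  "force": 30
}}

```text
time: 14.7
tool_pos: [0.523, 0.282, 0.0414]
tcp_rot: [1.718, 2.626, 0.008]
wrist_force: [-0.0, 0.1, 0.2]
width: 0.862
grip_force: 0.0
```

```bash
python3 -c "
from h import *
s=bot.read_state();print(s['tool_pos'],s['width'],rel([.5203,.279,.038],23.5))"
```

```text
[0.52298175 0.28197225 0.04141034] 0.8618378416159435 (array([-0.0033, -0.0073,  0.0068]), array([ 0.0116, -0.0001,  0.0032]))
```

Emit:
{"op": "step_arm", "data": {
  "series": [
    {"x": -0.003, "y": -0.007, "z": 0.005, "ax": 0.01, "ay": 0, "az": 0, "grip": -0.2},
    {"x": -0.003, "y": -0.007, "z": 0.005, "ax": 0.01, "ay": 0, "az": 0, "grip": -0.2}
  ],
  "force": 30
}}

```text
time: 14.9
tool_pos: [0.5204, 0.2789, 0.0392]
tcp_rot: [1.72, 2.628, 0.002]
wrist_force: [0.4, -0.0, -0.6]
width: 0.599
grip_force: 0.0
```

Emit:
{"op": "step_arm", "data": {
  "series": [
    {"x": 0, "y": 0, "z": 0, "ax": 0, "ay": 0, "az": 0, "grip": 1},
    {"x": 0, "y": 0, "z": 0, "ax": 0, "ay": 0, "az": 0, "grip": 1},
    {"x": 0, "y": 0, "z": 0, "ax": 0, "ay": 0, "az": 0, "grip": 1},
    {"x": 0, "y": 0, "z": 0, "ax": 0, "ay": 0, "az": 0, "grip": 1},
    {"x": 0, "y": 0, "z": 0, "ax": 0, "ay": 0, "az": 0, "grip": 1},
    {"x": 0, "y": 0, "z": 0, "ax": 0, "ay": 0, "az": 0, "grip": 1},
    {"x": 0, "y": 0, "z": 0, "ax": 0, "ay": 0, "az": 0, "grip": 1}
  ],
  "force": 30
}}

```text
time: 15.6
tool_pos: [0.5221, 0.2799, 0.0415]
tcp_rot: [1.719, 2.626, 0.006]
wrist_force: [-1.9, -0.9, 10.7]
width: 0.207
grip_force: 30.5
```

Squeezed home (about 18–19 mm, 30 N). I'll lift.

Emit:
{"op": "step_arm", "data": {
  "series": [
    {"x": 0, "y": 0, "z": -0.02, "ax": 0, "ay": 0, "az": 0, "grip": 1},
    {"x": 0, "y": 0, "z": -0.05, "ax": 0, "ay": 0, "az": 0, "grip": 1},
    {"x": 0, "y": 0, "z": -0.1, "ax": 0, "ay": 0, "az": 0, "grip": 1},
    {"x": 0, "y": 0, "z": -0.15, "ax": 0, "ay": 0, "az": 0, "grip": 1},
    {"x": 0, "y": 0, "z": -0.2, "ax": 0, "ay": 0, "az": 0, "grip": 1},
    {"x": 0, "y": 0, "z": -0.25, "ax": 0, "ay": 0, "az": 0, "grip": 1},
    {"x": 0, "y": 0, "z": -0.25, "ax": 0, "ay": 0, "az": 0, "grip": 1},
    {"x": 0, "y": 0, "z": -0.25, "ax": 0, "ay": 0, "az": 0, "grip": 1}
  ],
  "force": 30
}}

```text
time: 16.4
tool_pos: [0.5203, 0.279, 0.1643]
tcp_rot: [1.72, 2.628, 0.003]
wrist_force: [-0.3, -0.4, -0.1]
width: 0.21
grip_force: 29.3
```

Run:
```python
from h import *
import pickle
s=bot.read_state();print(s['tool_pos'],s['width'])
# refined card line: top image c1 (card partly up, z~.11)
a1,b1=pickle.load(open("c1.pkl","rb"))
a=imaging.read_camera("top");b=imaging.read_camera("side")
for n,c,z,roi in(("top now",a,.112,(308,222,362,262)),("top c0",pickle.load(open("c0.pkl","rb"))[0],.0735,(308,222,362,262))):
    hs=cv2.cvtColor(c["img"],cv2.COLOR_RGB2HSV);u0,v0,u1,v1=roi
    m=np.zeros((480,640),np.uint8);m[v0:v1,u0:u1]=cv2.inRange(hs,(0,0,190),(60,90,255))[v0:v1,u0:u1]
    cs,_=cv2.findContours(m,cv2.RETR_EXTERNAL,cv2.CHAIN_APPROX_NONE);k=max(cs,key=lambda q:cv2.arcLength(q,True));r=cv2.minAreaRect(k);bx=cv2.boxPoints(r)
    w=np.array([ray(c,*p,z) for p in bx]);d=w[1]-w[0];e=w[2]-w[1];d=d if np.linalg.norm(d)>np.linalg.norm(e) else e
    print(n,r,w.mean(0).round(4),np.linalg.norm(d).round(3),np.degrees(np.arctan2(d[1],d[0])).round(1))
hs=cv2.cvtColor(b["img"],cv2.COLOR_RGB2HSV);m=cv2.inRange(hs,(0,0,170),(60,80,255))[190:250,310:345];y,x=np.nonzero(m)
print([(u+310,int(y[x==u].min())+190,int(y[x==u].max())+190) for u in range(0,35,2) if (x==u).any()])
print([tuple(np.round(proj(b,[.562+.045*q*.29,-.057+.045*q*.957,.112]),1)) for q in(-1,0,1)])
```

```text
[0.52034306 0.27903982 0.16431875] 0.2102366602254895
top now ((336.10943603515625, 240.8413848876953), (35.48322296142578, 5.157961845397949), 11.9761323928833) [ 0.5627 -0.059   0.112 ] 0.097 -103.3
top c0 ((330.4007263183594, 257.4215087890625), (50.58023452758789, 10.684274673461914), 19.885164260864258) [ 0.52   -0.043   0.0735] 0.141 -111.2
[(310, 194, 196), (312, 195, 197), (314, 195, 197), (316, 195, 196), (318, 195, 249), (320, 194, 249), (322, 194, 249), (324, 194, 249), (326, 193, 249), (328, 193, 246), (330, 191, 244), (332, 190, 241), (334, 190, 190), (336, 208, 210), (342, 196, 197), (344, 196, 197)]
[(np.float64(338.6), np.float64(208.3)), (np.float64(329.1), np.float64(219.1)), (np.float64(319.1), np.float64(230.5))]
```

```bash
python3 -c "
from h import *
print(rel([.563,-.0575,.164],-16.5))"
```

```text
(array([-0.6509, -0.1879, -0.0036]), array([-0.0038,  0.0015,  1.3361]))
```

Emit:
{"op": "step_arm", "data": {
  "series": [
    {"x": -0.07, "y": -0.02, "z": 0, "ax": 0, "ay": 0, "az": 0.1, "grip": 1},
    {"x": -0.15, "y": -0.043, "z": 0, "ax": 0, "ay": 0, "az": 0.2, "grip": 1},
    {"x": -0.23, "y": -0.066, "z": 0, "ax": 0, "ay": 0, "az": 0.35, "grip": 1},
    {"x": -0.31, "y": -0.09, "z": 0, "ax": 0, "ay": 0, "az": 0.5, "grip": 1},
    {"x": -0.39, "y": -0.113, "z": 0, "ax": 0, "ay": 0, "az": 0.65, "grip": 1},
    {"x": -0.47, "y": -0.136, "z": 0, "ax": 0, "ay": 0, "az": 0.8, "grip": 1},
    {"x": -0.55, "y": -0.16, "z": 0, "ax": 0, "ay": 0, "az": 0.9, "grip": 1},
    {"x": -0.61, "y": -0.177, "z": 0, "ax": 0, "ay": 0, "az": 0.98, "grip": 1},
    {"x": -0.65, "y": -0.188, "z": -0.003, "ax": 0, "ay": 0, "az": 0.98, "grip": 1},
    {"x": -0.65, "y": -0.188, "z": -0.003, "ax": 0, "ay": 0, "az": 0.98, "grip": 1},
    {"x": -0.65, "y": -0.188, "z": -0.003, "ax": 0, "ay": 0, "az": 0.98, "grip": 1}
  ],
  "force": 30
}}

```text
time: 17.6
tool_pos: [0.5627, -0.0566, 0.1631]
tcp_rot: [-2.331, -2.103, 0.002]
wrist_force: [-0.2, -0.2, -0.5]
width: 0.207
grip_force: 29.4
```

```bash
python3 -c "
from h import *
print(rel([.563,-.0575,.164],-16.5))"
```

```text
(array([-0.0016,  0.0008, -0.0018]), array([-0.0058, -0.0007,  0.3535]))
```

Emit:
{"op": "step_arm", "data": {
  "series": [
    {"x": -0.002, "y": 0.001, "z": -0.002, "ax": -0.005, "ay": 0, "az": 0.18, "grip": 1},
    {"x": -0.002, "y": 0.001, "z": -0.002, "ax": -0.005, "ay": 0, "az": 0.353, "grip": 1},
    {"x": -0.002, "y": 0.001, "z": -0.002, "ax": -0.005, "ay": 0, "az": 0.353, "grip": 1},
    {"x": -0.002, "y": 0.001, "z": -0.002, "ax": -0.005, "ay": 0, "az": 0.353, "grip": 1}
  ],
  "force": 30
}}

```text
time: 18.0
tool_pos: [0.5637, -0.0565, 0.1651]
tcp_rot: [2.512, 1.886, 0.002]
wrist_force: [-0.5, 0.2, -0.7]
width: 0.204
grip_force: 29.4
```

Run:
```python
from h import *
s=bot.read_state();print(s["tool_pos"],rel([.563,-.0575,.11],-16.5))
b=imaging.read_camera("side")
save(b,"m8.png",(290,160,370,240),7)
for p in([.563,-.0575,.146],[.563,-.0575,.112]):print((np.array(proj(b,p))-[290,160])*7)
```

```text
[ 0.56366515 -0.05652311  0.16509276] (array([-0.0023, -0.0009,  0.1102]), array([ 0.0028, -0.0007,  0.0099]))
[274.03535433 336.18115331]
[271.11724545 412.52952135]
```

View pics/m8.png

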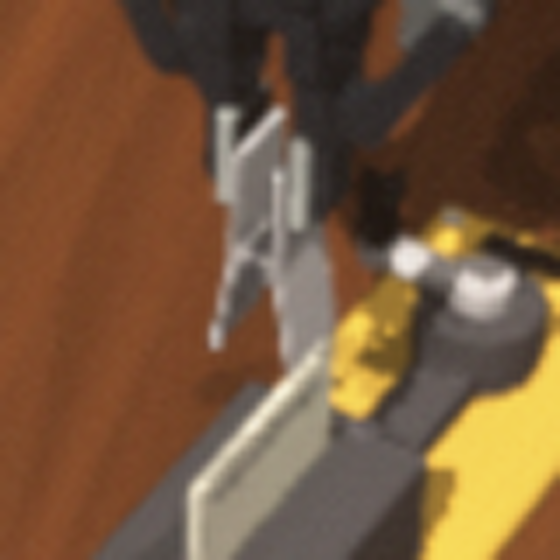

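The clip hangs over the card. Jaw tips are at crop (215,348) and (290,365), so the origin is about (274,332), against (274,336) predicted. The card's mid edge is near (260,418), which is 2 mm toward +x. I'll shift slightly and lower.

Emit:
{"op": "step_arm", "data": {
  "series": [
    {"x": 0.003, "y": 0.002, "z": 0, "ax": 0, "ay": 0, "az": 0.01, "grip": 1},
    {"x": 0.003, "y": 0.002, "z": 0.02, "ax": 0, "ay": 0, "az": 0.01, "grip": 1},
    {"x": 0.003, "y": 0.002, "z": 0.04, "ax": 0, "ay": 0, "az": 0.01, "grip": 1},
    {"x": 0.003, "y": 0.002, "z": 0.06, "ax": 0, "ay": 0, "az": 0.01, "grip": 1},
    {"x": 0.003, "y": 0.002, "z": 0.08, "ax": 0, "ay": 0, "az": 0.01, "grip": 1},
    {"x": 0.003, "y": 0.002, "z": 0.095, "ax": 0, "ay": 0, "az": 0.01, "grip": 1},
    {"x": 0.003, "y": 0.002, "z": 0.108, "ax": 0, "ay": 0, "az": 0.01, "grip": 1},
    {"x": 0.003, "y": 0.002, "z": 0.108, "ax": 0, "ay": 0, "az": 0.01, "grip": 1},
    {"x": 0.003, "y": 0.002, "z": 0.108, "ax": 0, "ay": 0, "az": 0.01, "grip": 1},
    {"x": 0.003, "y": 0.002, "z": 0.108, "ax": 0, "ay": 0, "az": 0.01, "grip": 1},
    {"x": 0.003, "y": 0.002, "z": 0.108, "ax": 0, "ay": 0, "az": 0.01, "grip": 1}
  ],
  "force": 30
}}

```text
time: 19.15
tool_pos: [0.5662, -0.0567, 0.1124]
tcp_rot: [2.518, 1.873, 0.004]
wrist_force: [-0.9, 0.3, -0.3]
width: 0.209
grip_force: 29.4
```

Run:
```python
from h import *
s=bot.read_state();print(s["tool_pos"],s["width"],s["wrist_force"],rel([.5637,-.056,.111],-16.5))
b=imaging.read_camera("side");g=cv2.cvtColor(b["img"],cv2.COLOR_RGB2HSV)
# rows across jaws/card: hue,val
for v in range(200,224,2):print(v,["%d/%d"%(g[v,u,1],g[v,u,2]) for u in range(314,346,1)])
```

```text
[ 0.56621243 -0.0566665   0.112366  ] 0.20947704926314092 [-0.93081147  0.27332602 -0.32885728] (array([-0.0002, -0.0052,  0.0027]), array([ 0.0074, -0.0008, -0.0068]))
200 ['175/127', '173/124', '168/123', '148/100', '70/80', '27/130', '22/173', '17/179', '19/197', '23/175', '23/133', '28/119', '24/117', '33/117', '57/108', '41/119', '21/160', '22/153', '28/101', '38/60', '49/47', '59/43', '57/45', '79/45', '116/55', '117/63', '126/67', '143/80', '151/83', '167/93', '174/126', '173/149']
202 ['168/126', '168/123', '170/123', '159/114', '104/93', '29/130', '20/176', '21/194', '25/155', '28/120', '34/120', '32/119', '32/121', '26/140', '28/148', '24/139', '23/165', '22/154', '29/98', '38/60', '43/53', '70/44', '70/44', '83/43', '145/60', '160/67', '161/73', '167/87', '176/116', '176/145', '175/165', '174/193']
204 ['173/124', '172/123', '170/123', '173/122', '146/124', '69/156', '30/181', '22/193', '28/153', '30/118', '28/119', '30/119', '27/122', '25/164', '26/140', '26/138', '21/171', '28/146', '23/90', '41/62', '38/54', '65/43', '87/41', '114/49', '143/66', '163/80', '172/104', '17
[... 2353 characters left out ...]
/174', '164/146', '157/120', '111/85', '54/76', '31/90']
220 ['173/121', '172/120', '174/120', '167/119', '155/117', '89/135', '50/137', '34/105', '36/84', '33/94', '41/132', '43/192', '43/216', '39/196', '33/160', '28/148', '27/149', '24/146', '26/147', '26/146', '27/142', '35/140', '47/125', '54/90', '50/66', '37/89', '33/109', '32/104', '34/90', '32/88', '34/91', '29/98']
222 ['168/120', '170/120', '168/117', '152/109', '93/110', '35/161', '30/134', '38/95', '35/116', '39/176', '40/216', '47/195', '52/148', '44/132', '27/160', '26/158', '24/148', '26/147', '28/146', '27/142', '27/143', '33/139', '46/122', '57/81', '52/64', '35/88', '29/104', '24/117', '21/107', '25/101', '28/90', '30/84']
```

The clip sits about 1.5 mm too far in +x, and the wrist force shows no contact. One small correction, then settle.

Emit:
{"op": "step_arm", "data": {
  "series": [
    {"x": 0, "y": -0.003, "z": 0.002, "ax": 0, "ay": 0, "az": 0, "grip": 1},
    {"x": 0, "y": -0.003, "z": 0.002, "ax": 0, "ay": 0, "az": 0, "grip": 1},
    {"x": 0, "y": -0.003, "z": 0.002, "ax": 0, "ay": 0, "az": 0, "grip": 1},
    {"x": 0, "y": -0.003, "z": 0.002, "ax": 0, "ay": 0, "az": 0, "grip": 1},
    {"x": 0, "y": -0.003, "z": 0.002, "ax": 0, "ay": 0, "az": 0, "grip": 1},
    {"x": 0, "y": -0.003, "z": 0.002, "ax": 0, "ay": 0, "az": 0, "grip": 1}
  ],
  "force": 30
}}

```text
time: 19.8
tool_pos: [0.5643, -0.0562, 0.1107]
tcp_rot: [2.519, 1.874, 0.003]
wrist_force: [0.0, -0.0, -0.8]
width: 0.207
grip_force: 29.4
```

```bash
python3 -c "
from h import *
s=bot.read_state();print(s['tool_pos'],s['width'],s['grip_force'],s['wrist_force']);print(bot.finish_job())"
```

```text
[ 0.56425692 -0.05616618  0.11066667] 0.20724717655038236 29.353580474853516 [ 0.01062309 -0.04298169 -0.83872387]
the job is handed in; nothing more can be done
None
```

The job is handed in at 19.8 s: the crank is wound to its stop, and the clip is held squeezed open astride the card's mid top edge with no contact felt at the wrist; the hand-in gave no verdict, so the result is unconfirmed.

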